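# Turn bonded jaw pads over in a clamshell nest and sort them by colour

## Robot

A 7-joint arm with a two-finger parallel gripper is mounted at the origin on a cart in front of the work surface, level with it; the furniture and walls round the work are solid. World frame = base frame: x ahead of the robot, y to its left, z up, the work surface at z = 0. Lengths are in m, angles in rad, forces in N, time in s.
With the tool pointing down it reaches from about 0.4 to 0.9 m from the base axis. Payload 5.5 kg.
Tool frame: the origin (TCP) lies midway between the tips of the shut fingers; the grasp point (between the pads) lies 19 mm behind it (manip.grip_depth is the distance from the TCP to the grasp point, in m); z points along the fingers, x is the direction in which the jaws open and shut, and the axes are right-handed (so a half turn about z gives the same grasp; the last joint's range is limited). The gripper opens to 92 mm and grips with 3 to 60 N. Pads are 19 mm wide; open, the fingers measure 130 mm over their backs; the gripper's body (75 mm by 190 mm) begins 47 mm behind the grasp point.
Start: joints at [1.523, 0.501, -0.427, 1.55, 0.221, 1.138, -0.21], TCP at [0.199, -0.619, 0.227] pointing down, gripper open.
Joint ranges: [-2.88, 2.88], [-0.31, 2.03], [-1.54, 1.56], [0.2, 2.42], [-1.41, 4.55], [0.19, 2.02], [-2.57, 2.57]. Speed limits (rad/s): [2.57, 2.57, 3.14, 3.14, 3.14, 3.14, 3.14].

## Interface

Orientations are given as a unit quaternion [x, y, z, w].
In Python, from bench import manip, effector, viewer gives the robot as it stands. Calls block until the motion is done:
- manip.move_pose(position, orientation): joint-space move of the TCP to a pose.
- manip.servo_line(position, ori=None, vel=0.15): straight line of the TCP; ori=None keeps the orientation; vel is the mean speed in m/s.
- manip.movej(angles): joint-space move.
- effector.open_jaws() and effector.close(f_grip=None): open the fingers fully, or close them until they stop; f_grip is the grip in N (None keeps the last).
- manip.sleep(seconds).
- manip.solve_ik(position, orientation): joint angles nearest the present ones, or None.
- viewer.get_image(name): name is "side" or "top"; returns the picture (384x512x3 uint8, red, green, blue); there is no depth.
- viewer.get_calibration(name): a dict with "vfov" (degrees; the focal length in pixels is half the picture's height over the tangent of half this angle, whatever the lens; pixels are square), "cx", "cy" (the principal point, pixels), "eye" and "attitude" of the camera in the world. Camera axes: x right, y down, z forward; pixel columns grow to the right and rows downward; lengths in m; the calibration is good to about 2 mm. A picture is of the moment at which its call begins. get_calibration takes no time and is no camera call.
A pose or a line that the arm cannot do raises manip.PlanningError and nothing moves.
- manip.hand_in(): hands the job in, once; it reports no verdict.
Readings, each from a call of its own:
- manip.current_clock(): time.
- manip.current_q(): joint angles.
- manip.current_joint_velocities(): joint speeds.
- manip.current_tau(): joint torques, N m.
- manip.current_tool_pos(): TCP position.
- manip.current_tcp_rot(): TCP orientation.
- manip.current_force(): force on the tool from outside, world axes, zero at the start.
- manip.current_wrist_torque(): the same for the moment, N m.
- manip.current_finger_gap(): finger opening in m.
Only numpy, scipy, OpenCV 4.12 (cv2) and the standard library are available. Lean on these libraries where they do the work, as an engineer would, in place of code of your own. Each camera call takes 0.05 s, during which the arm holds its last target.

## Task

The jaw pads on the bench lie coloured face down. Open the turnover nest, load all of the pads into the leaf's pockets still coloured face down, one to a pocket, then swing the leaf fully shut over the fixed half and fully back open, so that all are turned over together and stay in the fixed half. Then put each pad, coloured face up and flat on the floor, in the tray of its own colour; leave the leaf open and do not disturb the tin, the roll of tape or the sanding block.

Things in the scene. Friction and masses are not known exactly. Their poses are not given: they have to be found in the camera images.
- nest: turnover nest, fixed to the bench: steel plate 118 (x) by 138 (y) by 3 mm. Hinge along y, over the origin. On the -x side the grey fixed half (5 to 55 mm off the hinge, rim 25 mm above the bench); the aluminium leaf lies on the +x side when open. Each half has three square pockets in a row along y, 40 mm apart, walls 6 mm thick, chamfered rims. Origin: underside of the plate, mid hinge.
- nest_hinge (a point): middle of the hinge axis, 27 mm above the bench; axes as the nest's
- leaf (a joint): leaf angle: 0 = open flat on the nest's +x side, pockets up; 1.57 = upright; 3.14 = shut, upside down over the fixed half. Stiff hinge (0.35 N m; up to 7 N at the handle), stays where left. Each leaf pocket then faces a fixed pocket, floors 25.5 mm apart: a pad (24 mm) just fits, is turned over by shutting and stays in the fixed half on opening.
- leaf_handle (a point): middle of the handle: black round bar 10 mm thick, parallel to the hinge and 82 mm from it, 27 mm above the bench when open or shut (up to 109 mm on the way); free length 90 mm between two side arms, 26 mm clear between bar and leaf: can be pinched from above at any leaf angle and turns in the fingers
- leaf_pocket0 (a point): centre of the floor of the leaf's pocket at the nest's -y end, 28 mm from the hinge; pocket 34 mm square and 17 mm deep; with the leaf open the floor is 8 mm above the bench and the rim 25 mm; a seated pad stands 7 mm out of it; a pad let go upright with its foot inside the mouth drops home
- nest_pocket0 (a point): centre of the floor of the fixed half's pocket at the nest's -y end, 28 mm from the hinge, 20 mm above the bench; pocket 5 mm deep, 34 mm along the hinge and 38 mm across; a seated pad stands 19 mm out of it
- leaf_pocket1 (a point): centre of the floor of the leaf's pocket in the middle, 28 mm from the hinge; pocket 34 mm square and 17 mm deep; with the leaf open the floor is 8 mm above the bench and the rim 25 mm; a seated pad stands 7 mm out of it; a pad let go upright with its foot inside the mouth drops home
- nest_pocket1 (a point): centre of the floor of the fixed half's pocket in the middle, 28 mm from the hinge, 20 mm above the bench; pocket 5 mm deep, 34 mm along the hinge and 38 mm across; a seated pad stands 19 mm out of it
- leaf_pocket2 (a point): centre of the floor of the leaf's pocket at the nest's +y end, 28 mm from the hinge; pocket 34 mm square and 17 mm deep; with the leaf open the floor is 8 mm above the bench and the rim 25 mm; a seated pad stands 7 mm out of it; a pad let go upright with its foot inside the mouth drops home
- nest_pocket2 (a point): centre of the floor of the fixed half's pocket at the nest's +y end, 28 mm from the hinge, 20 mm above the bench; pocket 5 mm deep, 34 mm along the hinge and 38 mm across; a seated pad stands 19 mm out of it
- red_pad_a: red jaw pad: round puck 30 mm across, 24 mm tall, 50 g; one end (10 mm) is red plastic, seen as a red band round the side, the rest aluminium. Origin: centre of the red end face; z runs from it to the aluminium end, 24 mm away. z up: red face down (as it starts, on the bench); z down: red face up, origin at the top. Absent in some starts.
- red_pad_b: red jaw pad: round puck 30 mm across, 24 mm tall, 50 g; one end (10 mm) is red plastic, seen as a red band round the side, the rest aluminium. Origin: centre of the red end face; z runs from it to the aluminium end, 24 mm away. z up: red face down (as it starts, on the bench); z down: red face up, origin at the top. Absent in some starts.
- blue_pad_a: blue jaw pad: round puck 30 mm across, 24 mm tall, 50 g; one end (10 mm) is blue plastic, seen as a blue band round the side, the rest aluminium. Origin: centre of the blue end face; z runs from it to the aluminium end, 24 mm away. z up: blue face down (as it starts, on the bench); z down: blue face up, origin at the top. Absent in some starts.
- blue_pad_b: blue jaw pad: round puck 30 mm across, 24 mm tall, 50 g; one end (10 mm) is blue plastic, seen as a blue band round the side, the rest aluminium. Origin: centre of the blue end face; z runs from it to the aluminium end, 24 mm away. z up: blue face down (as it starts, on the bench); z down: blue face up, origin at the top. Absent in some starts.
- red_tray: red plastic parts tray, loose, open top, 56 mm along its x, 90 mm along its y, walls 3 mm thick and 12 mm high, floor 3 mm thick; room for two pads side by side along its y (centres about 20 mm either side of the middle). Origin: centre of its underside, z up. It can be pushed about.
- blue_tray: blue plastic parts tray, loose, open top, 56 mm along its x, 90 mm along its y, walls 3 mm thick and 12 mm high, floor 3 mm thick; room for two pads side by side along its y (centres about 20 mm either side of the middle). Origin: centre of its underside, z up. It can be pushed about.
- tin: bystander: round cream tin 90 mm across, 32 mm high; origin under its middle
- tape_roll: bystander: roll of tan tape lying flat, 100 mm across, 25 mm high; origin under its middle
- sanding_block: bystander: black rubber sanding block 42x70x30 mm; origin under its middle
- desk_lamp: obstacle, fixed: black bench lamp left of the nest; round foot 190 mm across and 30 mm high round its vertical pole, which stands at x 0.55, y -0.115 m and is 0.8 m tall: keep the arm clear of it
Mind the look-alikes: they are no part of the job. Leave any black or turquoise look-alike of the red_pad_b alone.

How it is judged:
By the outcome, as a careful person would: the job done as asked, in the order asked, and still so for the second after the job is handed in, with the robot touching nothing.
Of red_pad_a, red_pad_b, blue_pad_a, blue_pad_b only 2 to 3 are there at a start; the rules pass over those that are not, and their reading is None.
At some moment in a run one of red_tray, blue_tray may be knocked a few centimetres aside while the robot is not near it.
It also fails if it takes over 192 s, if anything falls off the work surface, if the arm or the gripper's body presses on something with over 40 N, if the wrist force passes 120 N, or if a joint passes its speed limit or range.

## Working session

There is one attempt and no reset: what is moved stays moved. The work goes in short steps, each a Python script; the robot and the scene stay as the last script left them, time stands still between calls to the robot, and variables do not carry over. Pictures are saved under pics/ and viewed, and the job is handed in when it is done.

```bash
ls; mkdir -p pics; python3 - <<'E'
from bench import manip, effector, viewer
import cv2
for n in("side","top"):
    im=viewer.get_image(n); cv2.imwrite(f"pics/{n}0.png",im[:,:,::-1]); print(n,viewer.get_calibration(n))
print(manip.current_clock(),manip.current_tool_pos(),manip.current_tcp_rot(),manip.grip_depth)
E
```

```text
pics
side {'vfov': 52.84526693111113, 'cx': 258.7140466792397, 'cy': 189.2744711181992, 'eye': array([ 0.50287689, -1.05398639,  0.34894787]), 'attitude': array([ 0.81944812, -0.02284262,  0.02799038, -0.57201358])}
top {'vfov': 52.95912592936868, 'cx': 254.7372319845523, 'cy': 190.67739831713683, 'eye': array([ 0.52081123, -0.26899576,  0.91134653]), 'attitude': array([ 0.71533415, -0.69797403,  0.03113158, -0.01265418])}
0.1 [ 0.19852826 -0.61826744  0.22578096] [ 8.08034743e-01 -5.89134171e-01 -7.02349771e-04 -5.37772660e-04] 0.0188
```

View pics/side0.png

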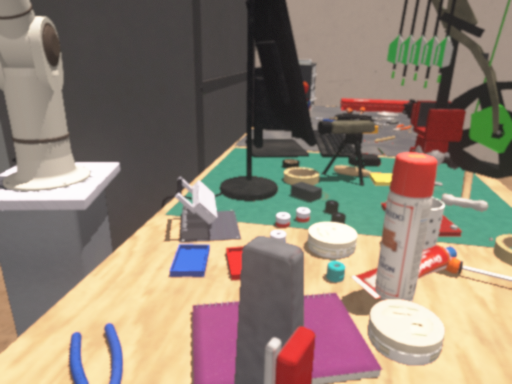

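View pics/top0.png

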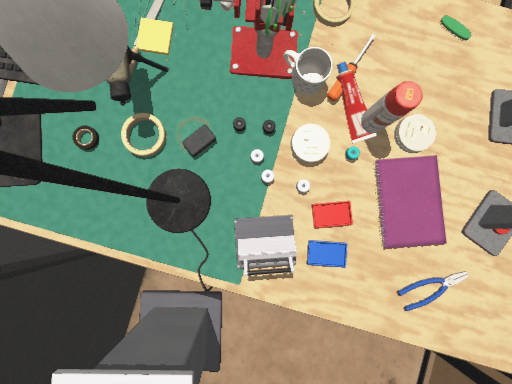

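```bash
cat > h.py <<'E'
from bench import manip, effector, viewer
import numpy as np, cv2
from scipy.spatial.transform import Rotation as R
def cal(n):
    c=viewer.get_calibration(n); f=192/np.tan(np.radians(c['vfov'])/2)
    return c,f,R.from_quat(c['attitude']).as_matrix()
def ray(n,u,v):
    c,f,M=cal(n); d=M@np.array([(u-c['cx'])/f,(v-c['cy'])/f,1.]); return np.array(c['eye']),d
def onz(n,u,v,z):
    e,d=ray(n,u,v); return e+d*(z-e[2])/d[2]
def proj(n,p):
    c,f,M=cal(n); q=M.T@(np.asarray(p)-c['eye']); return np.array([c['cx']+f*q[0]/q[2],c['cy']+f*q[1]/q[2]])
def shot(n,name,crop=None,k=4):
    im=viewer.get_image(n)[:,:,::-1].copy()
    if crop: x0,y0,x1,y1=crop; im2=cv2.resize(im[y0:y1,x0:x1],None,fx=k,fy=k,interpolation=cv2.INTER_CUBIC)
    else: im2=im
    cv2.imwrite(f'pics/{name}.png',im2); cv2.imwrite(f'pics/{name}_full.png',im); return im
E
python3 - <<'E'
from h import *
im=cv2.imread('pics/top0.png');cv2.imwrite('pics/c1.png',cv2.resize(im[110:285,220:370],None,fx=5,fy=5,interpolation=2)[:, :750][:875])
c=cv2.resize(im[135:285,225:365],None,fx=4,fy=4,interpolation=2);cv2.imwrite('pics/c1.png',c)
im=cv2.imread('pics/side0.png');c=cv2.resize(im[165:285,160:355],None,fx=4,fy=4,interpolation=2);cv2.imwrite('pics/c2.png',c)
for n in('top','side'):
    print(proj(n,[0.55,-.115,0]))
    c,f,M=cal(n);print(f,M.round(3))
for p in [(257,156),(268,177),(303,186)]: print(onz('top',*p,.024))
for p in [(331,215),(327,254),(265,218),(235,218),(294,218)]: print(onz('top',*p,.003))
E
```

```text
[179.24049154 200.48216187]
385.4366569431188 [[ 0.024 -0.998  0.062]
 [-0.999 -0.025 -0.025]
 [ 0.027 -0.062 -0.998]]
[249.03633782 190.73325891]
386.398158603194 [[ 0.997 -0.005  0.072]
 [-0.069 -0.345  0.936]
 [ 0.02  -0.939 -0.344]]
[ 0.65686995 -0.29488222  0.024     ]
[ 0.60862117 -0.32149113  0.024     ]
[ 0.58982757 -0.40311359  0.024     ]
[ 0.5243979  -0.47384553  0.003     ]
[ 0.43270302 -0.46544481  0.003     ]
[ 0.51364993 -0.31776065  0.003     ]
[ 0.51199323 -0.24724951  0.003     ]
[ 0.51525799 -0.38620198  0.003     ]
```

View pics/c1.png

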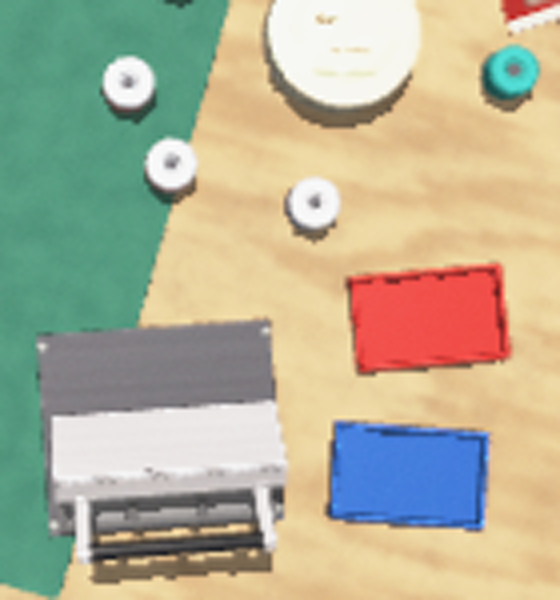

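View pics/c2.png

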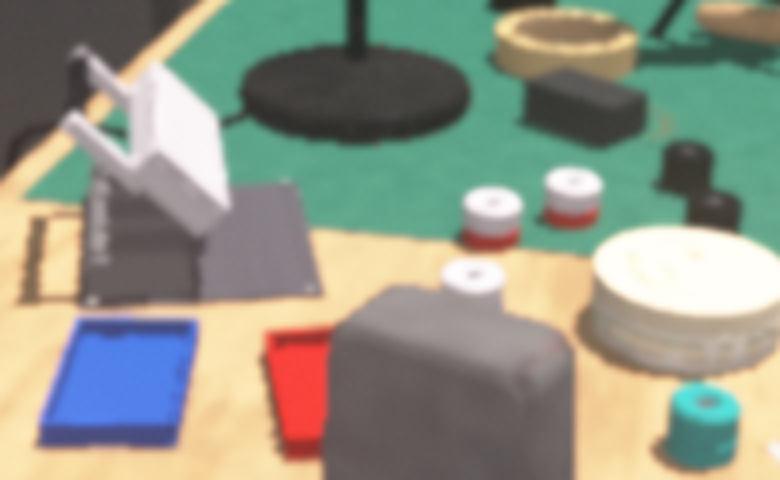

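```bash
python3 - <<'E'
from h import *
im=cv2.imread('pics/top0.png');c=cv2.resize(im[207:282,228:303],None,fx=8,fy=8,interpolation=2);cv2.imwrite('pics/c3.png',c)
im=cv2.imread('pics/side0.png');c=cv2.resize(im[170:245,165:250],None,fx=8,fy=8,interpolation=2);cv2.imwrite('pics/c4.png',c)
E
```

```text
(no output)
```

View pics/c3.png

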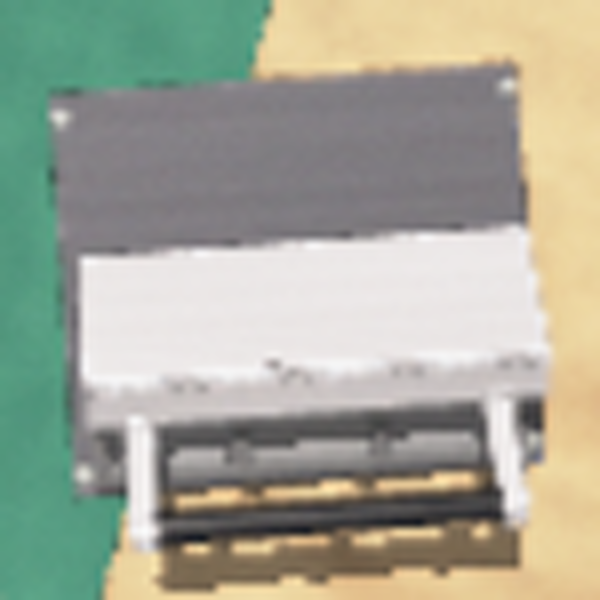

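View pics/c4.png

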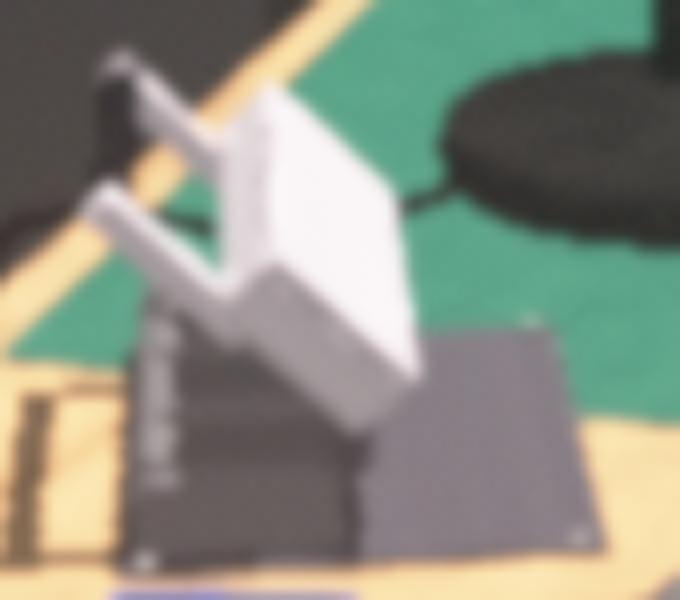

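```bash
python3 - <<'E'
from h import *
T=lambda U,V:((U+.5)/8-.5+228,(V+.5)/8-.5+207)
S=lambda U,V:((U+.5)/8-.5+165,(V+.5)/8-.5+170)
P=[onz('top',*T(*p),.003) for p in [(50,95),(518,65),(543,460),(78,495)]]
for p in P: print(p.round(4))
C=np.mean(P,0); print('centre',C, [np.linalg.norm(P[i]-P[(i+1)%4]) for i in range(4)])
d=P[0]-P[1]+P[3]-P[2]; e=P[0]-P[3]+P[1]-P[2]
print('yaw from y edges',np.degrees(np.arctan2(-d[0],d[1])),'x edges',np.degrees(np.arctan2(e[1],e[0])))
print('side',*[onz('side',*S(*p),.003).round(4) for p in[(125,572),(605,550),(550,328)]])
e1,d1=ray('top',*T(330,515)); e2,d2=ray('side',*S(108,120))
A=np.stack([d1,-d2],1); s=np.linalg.lstsq(A,e2-e1,rcond=None)[0]; print('handle',e1+s[0]*d1,e2+s[1]*d2)
E
```

```text
[ 0.5109 -0.2445  0.003 ]
[ 0.523  -0.3821  0.003 ]
[ 0.4078 -0.3915  0.003 ]
[ 0.3949 -0.2558  0.003 ]
centre [ 0.45914064 -0.31845057  0.003     ] [np.float64(0.13810862197984994), np.float64(0.11556234503695446), np.float64(0.13627804673267593), np.float64(0.11652847766016862)]
yaw from y edges 5.208640015682468 x edges 5.109781722938526
side [ 0.4069 -0.3939  0.003 ] [ 0.5204 -0.3863  0.003 ] [ 0.5082 -0.2508  0.003 ]
handle [ 0.40321488 -0.32354844  0.0908691 ] [ 0.39881704 -0.32394377  0.09152571]
```

```bash
cat >> h.py <<'E'
def ori(phi):
    c,s=np.cos(phi),np.sin(phi)
    return R.from_matrix(np.array([[c,s,0],[s,-c,0],[0,0,-1.]]))
def Q(phi): return ori(phi).as_quat()
N0=np.array([0.458,-0.3205]); NY=np.radians(5.15)
def nest(x,y=0): return N0+np.array([[np.cos(NY),-np.sin(NY)],[np.sin(NY),np.cos(NY)]])@np.array([x,y])
E
python3 - <<'E'
from h import *
im=cv2.imread('pics/top0.png'); hsv=cv2.cvtColor(im,cv2.COLOR_BGR2HSV)
m=((hsv[...,1]<45)&(hsv[...,2]>150)).astype(np.uint8)
n,l,st,ce=cv2.connectedComponentsWithStats(m)
for i in range(1,n):
    if 60<st[i,4]<250 and 220<ce[i][0]<330 and 130<ce[i][1]<210: 
        cs,_=cv2.findContours((l==i).astype(np.uint8),0,2); (u,v),r=cv2.minEnclosingCircle(cs[0])
        print(st[i],ce[i],(u,v,r),onz('top',*ce[i],.024).round(4),onz('top',u,v,.024).round(4))
ims=cv2.imread('pics/side0.png')
for nm,I in(('top',im),('side',ims)):
  hsv=cv2.cvtColor(I,cv2.COLOR_BGR2HSV)
  for c,(a,b) in {'blue':(100,125),'red':(174,5)}.items():
    h=hsv[...,0]; mm=((h>=a)&(h<=b)) if a<b else ((h>=a)|(h<=b))
    mm=(mm&(hsv[...,1]>130)&(hsv[...,2]>70)).astype(np.uint8)
    n,l,st,ce=cv2.connectedComponentsWithStats(mm)
    for i in range(1,n):
        if st[i,4]>15: print(nm,c,st[i],ce[i].round(1))
print(manip.solve_ik([*nest(-.052),.1],Q(NY)),manip.solve_ik([*nest(-.052),.1],Q(NY+np.pi)))
E
```

```text
[251 149  13  13 129] [256.71317829 155.14728682] (256.6980285644531, 155.18316650390625, 6.412176609039307) [ 0.6588 -0.2942  0.024 ] [ 0.6588 -0.2941  0.024 ]
[261 170  14  13 128] [267.3984375 175.6640625] (267.46429443359375, 175.76785278320312, 6.580757141113281) [ 0.6117 -0.32    0.024 ] [ 0.6115 -0.3202  0.024 ]
[297 179  13  13 131] [303.1221374  185.21374046] (303.11627197265625, 185.22093200683594, 6.5071330070495605) [ 0.5917 -0.4034  0.024 ] [ 0.5916 -0.4034  0.024 ]
top blue [338  63  10   9  61] [342.2  66.9]
top blue [308 241  39  26 900] [326.9 253.5]
top blue [399 278  45  17 192] [419.5 284.5]
top blue [405 286  42  25 209] [426.5 299.2]
top red [233   0   8  18  89] [236.5   7.1]
top red [ 230    0   68   79 2834] [261.5  46.6]
top red [337  73  30  67 686] [351.  102.2]
top red [385  82  37  34 452] [397.7 102.5]
top red [312 201  41  27 908] [331.9 214. ]
top red [493 228  17   6  72] [501.5 230.5]
side blue [171 246  37  26 766] [190.3 259.4]
side blue [449 248   6   7  21] [451.7 250.8]
side blue [106 325  15  59 450] [114.8 355. ]
side blue [ 71 334  16  50 459] [ 76.6 360.6]
side red [303  81   6  12  40] [305.7  87. ]
side red [341  98  68  14 674] [373.8 104.7]
side red [ 411  102   54   50 1748] [438.3 127.6]
side red [409 147   7   7  26] [412.  150.4]
side red [ 391  155   46   42 1494] [413.5 177.2]
side red [440 217  21  19 226] [447.7 228.6]
side red [297 219  11   3  19] [302.2 219.6]
side red [276 224  13   3  28] [282.1 225.1]
side red [419 245  30  31 347] [434.5 258.4]
side red [226 247  17  33 417] [234.6 261.5]
side red [358 269  19  12  87] [367.1 274.2]
side red [ 276  326   40   58 1738] [296.2 358.2]
[ 1.2292293   0.52481265 -0.75517188  1.96942815  0.48231721  0.83368142
  0.29714288] [ 0.77670707  0.4166071  -0.18536725  1.9841222   0.10960885  0.750222
 -2.5251626 ]
```

```bash
python3 - <<'E'
from h import *
for p in [(303.4,210.4),(283.1,215.6),(277.9,233.4)]: print(onz('side',*p,.024).round(4))
z=.15
q=manip.solve_ik([*nest(-.052),z],Q(NY)); print(q)
manip.move_pose([*nest(-.052),z],Q(NY)); print(manip.current_clock(),manip.current_tool_pos(),manip.current_q().round(2))
shot('top','t1');shot('side','s1')
E
```

```text
[ 0.6575 -0.3023  0.024 ]
[ 0.6104 -0.3283  0.024 ]
[ 0.5901 -0.4092  0.024 ]
[ 1.27786492  0.45259853 -0.80871205  1.93576031  0.40776535  0.92351333
  0.3572448 ]
1.475 [ 0.40573332 -0.32698852  0.15016701] [ 1.28  0.45 -0.81  1.93  0.41  0.92  0.36]
```

View pics/t1.png

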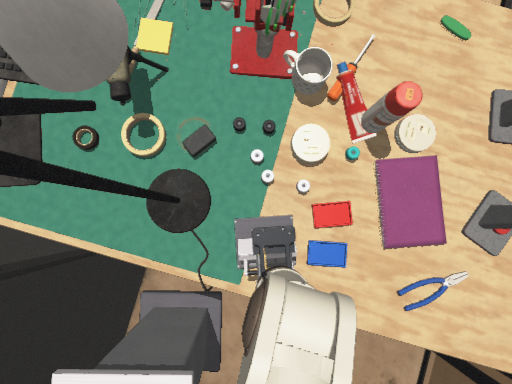

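View pics/s1.png

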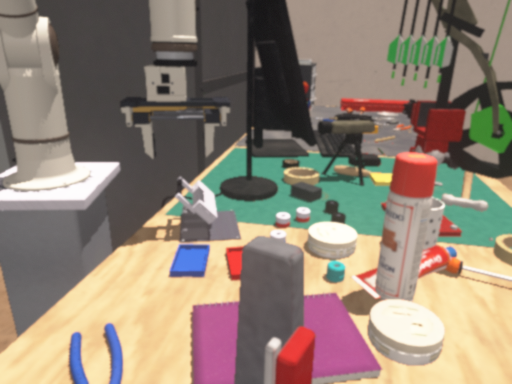

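```bash
python3 - <<'E'
from h import *
p=manip.current_tool_pos(); M=R.from_quat(manip.current_tcp_rot()).as_matrix()
for n,crop,name in(('side',(115,90,240,190),'c5'),('top',(225,200,310,285),'c6')):
    im=cv2.imread(f'pics/{n[0]}1_full.png'); k=6
    x0,y0,x1,y1=crop; c=cv2.resize(im[y0:y1,x0:x1],None,fx=k,fy=k,interpolation=2)
    for a in(-.065,-.046,.046,.065):
        for b in(-.0095,.0095):
            u,v=proj(n,p+M@[a,b,0]); cv2.circle(c,(int((u-x0+.5)*k),int((v-y0+.5)*k)),3,(0,255,0),-1)
    cv2.imwrite(f'pics/{name}.png',c)
E
```

```text
(no output)
```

View pics/c5.png

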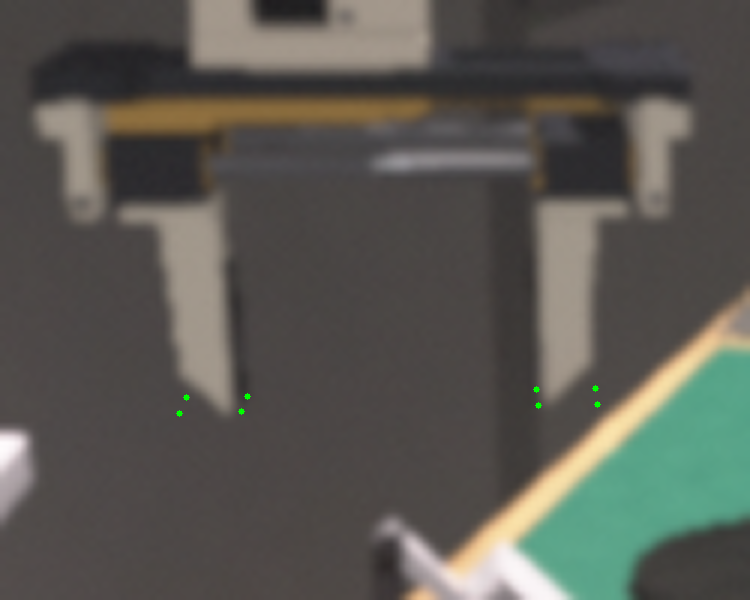

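View pics/c6.png

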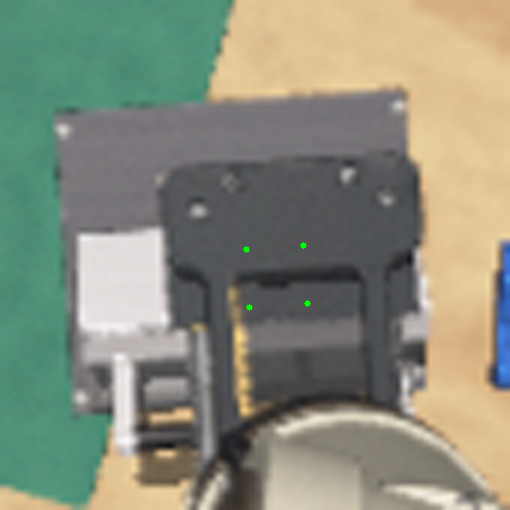

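```bash
sed -i 's/^N0=.*/N0=np.array([0.4585,-0.319]); NY=np.radians(5.15)/' h.py; sed -i 's/; NY=np.radians(5.15); NY/; NY/' h.py; python3 - <<'E'
from h import *
p=nest(-.054)
manip.servo_line([*p,.15],Q(NY),vel=.1)
manip.servo_line([*p,.085],vel=.1); print(manip.current_force().round(2))
effector.close(f_grip=12); print(manip.current_finger_gap(),manip.current_force().round(2),manip.current_tool_pos(),manip.current_clock())
shot('side','s2',(160,120,260,220),6)
E
```

```text
[-0.9   0.18  0.27]
0.009591105608731828 [-8.02 -0.14  6.95] [ 0.40113107 -0.32421951  0.08457685] 3.8667
```

View pics/s2.png

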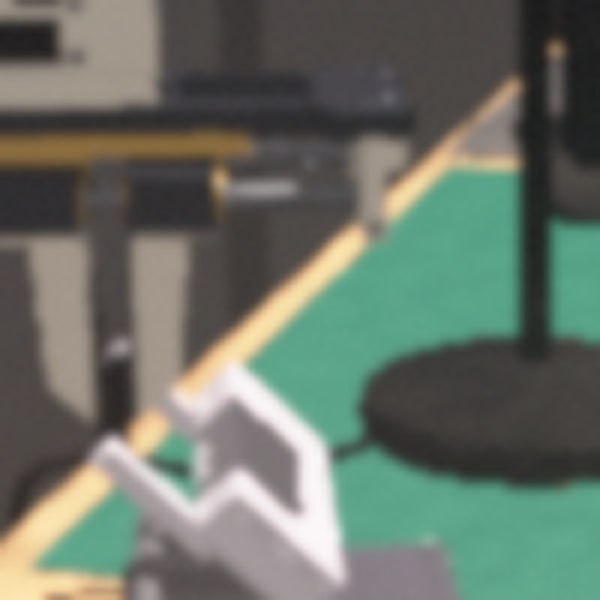

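```bash
cat >> h.py <<'E'
def arc(th0,th1,n,dz,vel=.12,dx=0.,verbose=True):
    for th in np.linspace(th0,th1,n):
        t=np.radians(th); p=nest(.082*np.cos(t)+dx)
        manip.servo_line([*p,.027+.082*np.sin(t)-dz],Q(NY),vel=vel)
        if verbose: print(round(th),(manip.current_tool_pos()-[*p,.027+.082*np.sin(t)-dz]).round(4),manip.current_force().round(1),round(manip.current_finger_gap(),4))
E
python3 - <<'E'
from h import *
arc(122,90,5,.005)
print(manip.current_clock()); shot('side','s3',(160,100,285,220),6)
E
```

```text
122 [-0.0062 -0.0007 -0.0001] [-15.8   0.9  18.2] 0.0096
114 [-0.0051 -0.0011  0.0005] [-14.9   0.9  20.1] 0.0097
106 [-0.0023 -0.001   0.001 ] [-9.   0.2 15.2] 0.0094
98 [-0.0006 -0.0011  0.0009] [-3.6 -1.3  9.7] 0.0095
90 [ 0.0002 -0.0011  0.0006] [-2.3 -1.7  7. ] 0.0094
5.1667
```

View pics/s3.png

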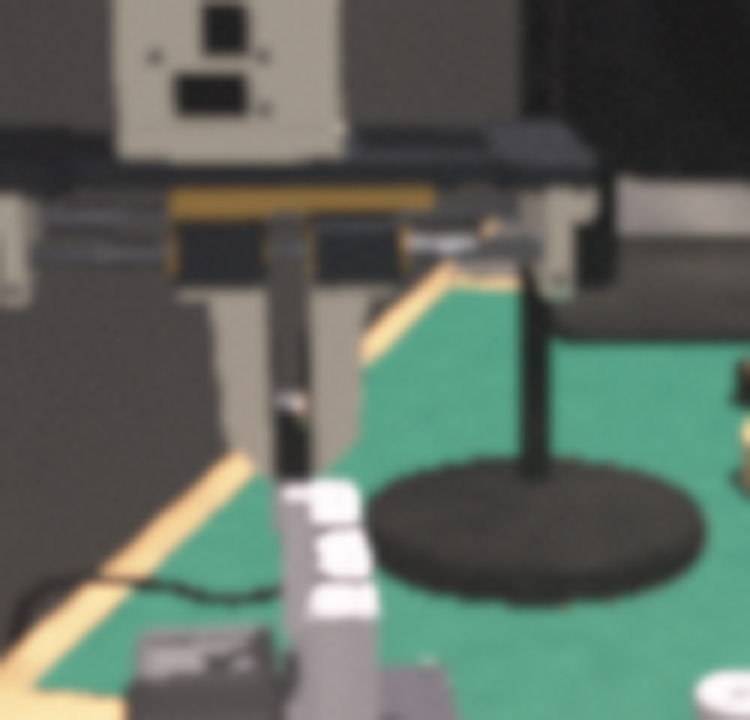

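```bash
python3 - <<'E'
from h import *
arc(80,20,7,.005)
manip.sleep(.2); print(manip.current_tool_pos(),manip.current_force())
shot('side','s4',(160,100,285,220),6); print(manip.current_clock())
E
```

```text
80 [ 0.0006 -0.0011  0.0002] [ 0.9 -4.4 -0.2] 0.0095
70 [ 0.0007 -0.001  -0.0001] [ 2.2 -4.8 -1.1] 0.0097
60 [ 0.0007 -0.0008 -0.0004] [ 3.1 -5.6 -4.1] 0.0097
50 [ 0.0005 -0.0006 -0.0008] [ 2.8 -4.6 -4.3] 0.0092
40 [ 0.0002 -0.0005 -0.0011] [ 2.2 -4.7 -4.6] 0.0092
30 [-0.     -0.0004 -0.0013] [ 2.7 -5.3 -4.5] 0.0095
20 [-0.0002 -0.0002 -0.0014] [ 1.7 -4.1 -4.7] 0.0093
[ 0.53480179 -0.31231684  0.04940842] [ 1.23112097 -5.92963904 -6.41719183]
7.3333
```

View pics/s4.png

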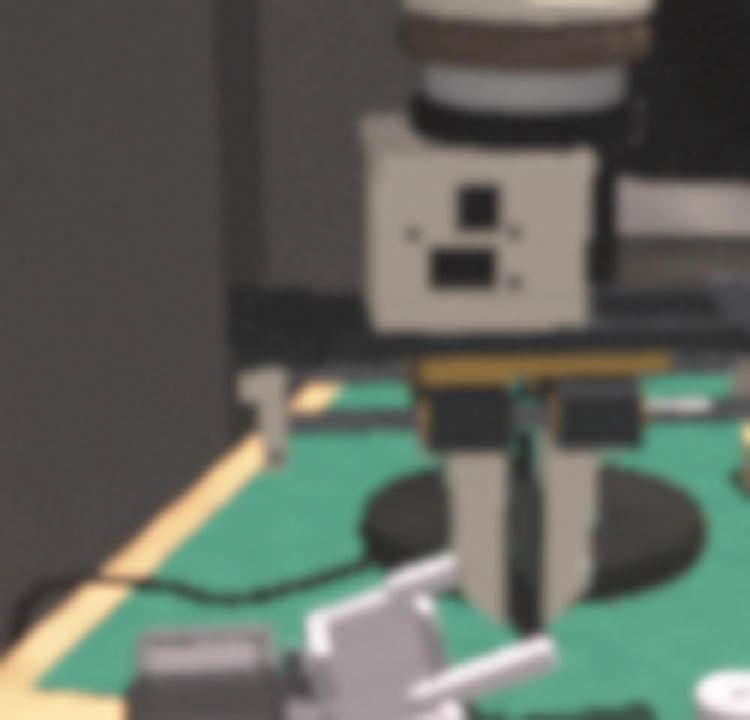

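```bash
python3 - <<'E'
from h import *
effector.open_jaws(); print(manip.current_force().round(1))
p=manip.current_tool_pos()
manip.servo_line([p[0],p[1],.085],vel=.15)
effector.close(f_grip=12)
for th in (22,10,0):
    t=np.radians(th); a=nest(.082*np.cos(t)); z=.027+.082*np.sin(t)+.005
    manip.servo_line([*a,z-(.0 if th>20 else .003)],vel=.1); print(manip.current_force().round(1),manip.current_tool_pos().round(4))
a=nest(.082); manip.servo_line([*a,.026],vel=.05); print(manip.current_force().round(1),manip.current_tool_pos().round(4))
manip.servo_line([*a,.09],vel=.2)
effector.open_jaws()
manip.move_pose([.60,-.48,.25],Q(np.radians(105))); print(manip.current_clock(),manip.current_q().round(2))
shot('side','s5',(150,160,290,280),5);shot('top','t5',(215,140,365,290),4)
E
```

```text
[-0.3  0.5 -0.1]
[ 0.1 -0.9  0.3] [ 0.5332 -0.3117  0.0613]
[-0.   0.7  0.5] [ 0.5387 -0.3114  0.0427]
[-4.6  1.2 17.8] [ 0.5414 -0.3123  0.0319]
[-10.2   4.   37.1] [ 0.5415 -0.3123  0.0315]
15.35 [ 1.16  0.91 -1.1   1.15  0.78  1.49  2.05]
```

View pics/s5.png

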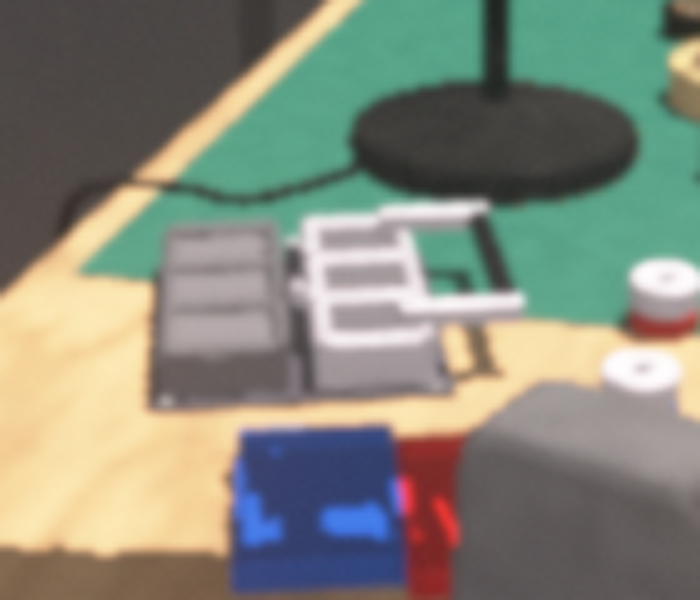

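View pics/t5.png

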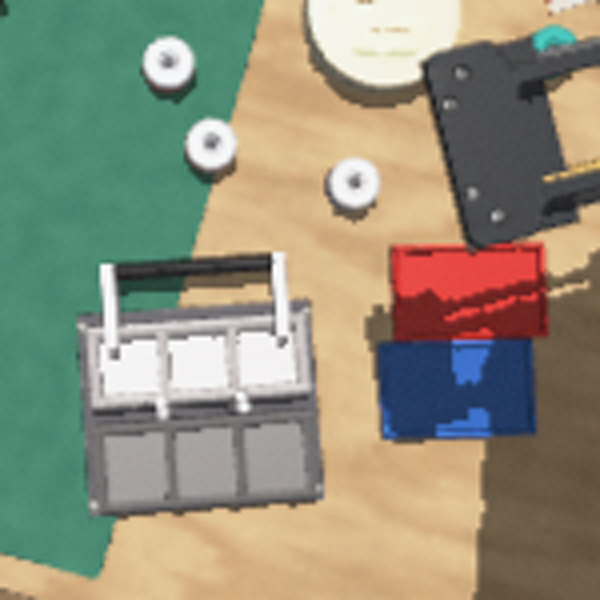

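```bash
python3 - <<'E'
from h import *
im=cv2.imread('pics/t5_full.png'); x0,y0=230,208
cv2.imwrite('pics/c7.png',cv2.resize(im[y0:y0+70,x0:x0+70],None,fx=10,fy=10,interpolation=2)[:600,:700])
cv2.imwrite('pics/c8.png',cv2.resize(im[y0:y0+60,x0:x0+70],None,fx=10,fy=10,interpolation=2))
E
```

View pics/c8.png

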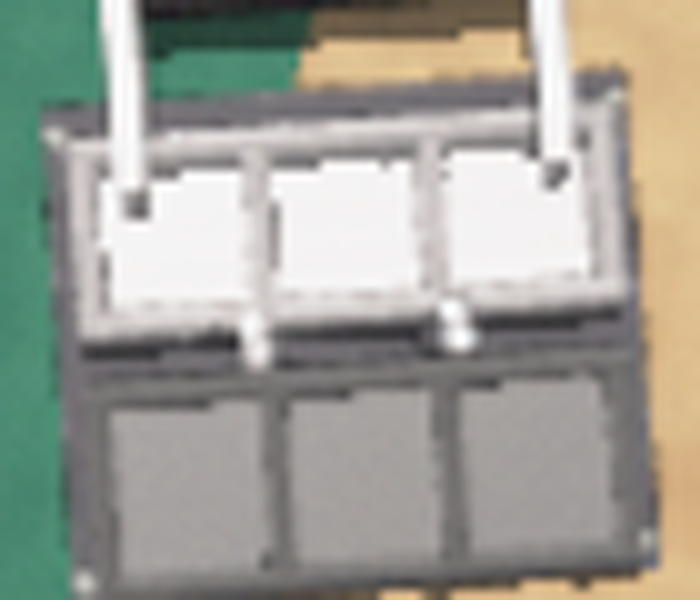

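```bash
python3 - <<'E'
from h import *
T=lambda U,V:((U+.5)/10-.5+230,(V+.5)/10-.5+208)
sc=[onz('top',*T(*p),.0035) for p in[(52,135),(615,95),(647,537),(85,582)]]
print('screws',np.mean(sc,0)); d=sc[0]-sc[1]+sc[3]-sc[2];e=sc[0]-sc[3]+sc[1]-sc[2]
print(np.degrees([np.arctan2(-d[0],d[1]),np.arctan2(e[1],e[0])]))
print('fixmid',onz('top',*T(365,484),.020)[:2],nest(-.028),'leafmid',onz('top',*T(347,229),.008)[:2],nest(.028))
print('fix0 (right)',onz('top',*T(540,465),.02)[:2],nest(-.028,-.04),'fix2',onz('top',*T(190,495),.02)[:2],nest(-.028,.04))
E
```

```text
screws [ 0.45942552 -0.31795563  0.0035    ]
[5.54274813 5.48227117]
fixmid [ 0.42695719 -0.32118037] [ 0.43061303 -0.32151338] leafmid [ 0.48464752 -0.31637994] [ 0.48638697 -0.31648662]
fix0 (right) [ 0.43212823 -0.36135715] [ 0.43420357 -0.3613519 ] fix2 [ 0.42361912 -0.28107999] [ 0.42702249 -0.28167485]
```

```bash
sed -i 's/^N0=.*/N0=np.array([0.4577,-0.3184]); NY=np.radians(5.3)/' h.py; cat >> h.py <<'E'
def discs(im,box=(220,130,330,210),z=.024):
    hsv=cv2.cvtColor(im,cv2.COLOR_BGR2HSV); m=((hsv[...,1]<45)&(hsv[...,2]>150)).astype(np.uint8)
    n,l,st,ce=cv2.connectedComponentsWithStats(m); o=[]
    for i in range(1,n):
        if 60<st[i,4]<250 and box[0]<ce[i][0]<box[2] and box[1]<ce[i][1]<box[3]: o.append((ce[i].round(1),onz('top',*ce[i],z).round(4)))
    return o
E
python3 - <<'E'
from h import *
a=np.array([.5917,-.4034]); ph=np.radians(105)
manip.move_pose([*a,.10],Q(ph)); manip.servo_line([*a,.014],vel=.12); print(manip.current_force().round(1))
effector.close(f_grip=5); p=manip.current_tool_pos(); print(manip.current_finger_gap(),manip.current_force().round(1),p)
effector.open_jaws(); manip.servo_line([*a,.1],vel=.2)
manip.move_pose([.60,-.52,.25],Q(ph))
im=shot('top','t6'); print(discs(im)); print(manip.current_clock())
E
```

```text
[-0.2 -0.4  0.4]
0.029538169615718333 [-0.2 -0.3  0.2] [ 0.5916999  -0.40345596  0.013979  ]
[(array([256.7, 155.1]), array([ 0.6588, -0.2942,  0.024 ])), (array([267.4, 175.7]), array([ 0.6116, -0.32  ,  0.024 ])), (array([302.4, 185.1]), array([ 0.5918, -0.4016,  0.024 ]))]
20.525
```

```bash
python3 - <<'E'
from h import *
a=np.array([.5917,-.4034]); ph=np.radians(50)
manip.move_pose([*a,.10],Q(ph)); manip.servo_line([*a,.014],vel=.12); print(manip.current_force().round(1))
effector.close(f_grip=5); p=manip.current_tool_pos(); print(manip.current_finger_gap(),manip.current_force().round(1),p)
effector.open_jaws(); manip.servo_line([*a,.1],vel=.2)
manip.move_pose([.60,-.52,.25],Q(ph))
im=shot('top','t7'); d=discs(im); print(d); print(manip.current_clock())
c=d[-1][1][:2]
c1=np.array([.5918,-.4016]); n1=np.array([np.cos(np.radians(105)),np.sin(np.radians(105))]);n2=np.array([np.cos(ph),np.sin(ph)])
print(np.linalg.solve([n1,n2],[n1@(c1-[.5917,-.40346]),n2@(c-p[:2])]))
E
```

```text
[ 0.4 -0.8 -0.3]
0.029426607315397684 [-1.  -0.3  0.3] [ 0.59167229 -0.40344594  0.01399242]
[(array([256.7, 155.1]), array([ 0.6588, -0.2942,  0.024 ])), (array([267.3, 175.6]), array([ 0.6118, -0.3199,  0.024 ])), (array([302., 185.]), array([ 0.5921, -0.4007,  0.024 ]))]
25.9583
[0.00114866 0.00214099]
```

View pics/t7.png

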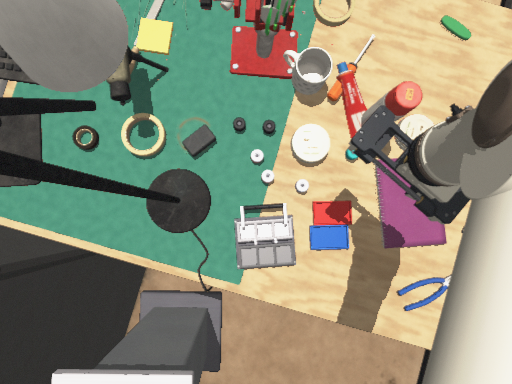

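```bash
sed -i 's/^N0=.*/N0=np.array([0.4568,-0.3203]); NY=np.radians(5.3)/' h.py; cat >> h.py <<'E'
E_=np.array([.0010,.0022])
def pick(a,ph,z=.014,f=15,up=.10):
    manip.move_pose([*a,max(up,z+.06)],Q(ph)); manip.servo_line([*a,z],vel=.12); f0=manip.current_force().round(1)
    effector.close(f_grip=f); print('pick',f0,manip.current_finger_gap(),manip.current_tool_pos().round(4))
    manip.servo_line([*a,max(up,z+.06)],vel=.2)
def place(a,ph,z,up=.10):
    manip.move_pose([*a,up],Q(ph)); manip.servo_line([*a,z],vel=.1)
    print('place gap',manip.current_finger_gap(),manip.current_force().round(1),manip.current_tool_pos().round(4))
    effector.open_jaws(); manip.servo_line([*a,up],vel=.2)
E
python3 - <<'E'
from h import *
pick([.5917,-.4034],np.radians(50))
shot('side','s8',(200,130,340,250),5)
p=nest(.028,-.04); print(p)
for d in(0,45,-45,90): print(d,manip.solve_ik([*p,.034],Q(NY+np.radians(d))))
E
```

```text
pick [ 0.   0.8 -0.8] 0.028821221132674026 [ 0.5917 -0.4034  0.014 ]
[ 0.48837512 -0.35754261]
0 [ 1.1221959   0.76570334 -0.73512528  1.78251605  0.66172649  0.85783754
  0.16586733]
45 [ 1.20733235  0.82672617 -0.86961828  1.7797619   0.78367136  0.92127882
  0.86674628]
-45 [ 1.00817032  0.70841563 -0.5678291   1.78640666  0.51075153  0.79778353
 -0.50880779]
90 [ 1.28263242  0.90118066 -1.00065052  1.77745152  0.90291856  0.99851366
  1.57512908]
```

View pics/s8.png

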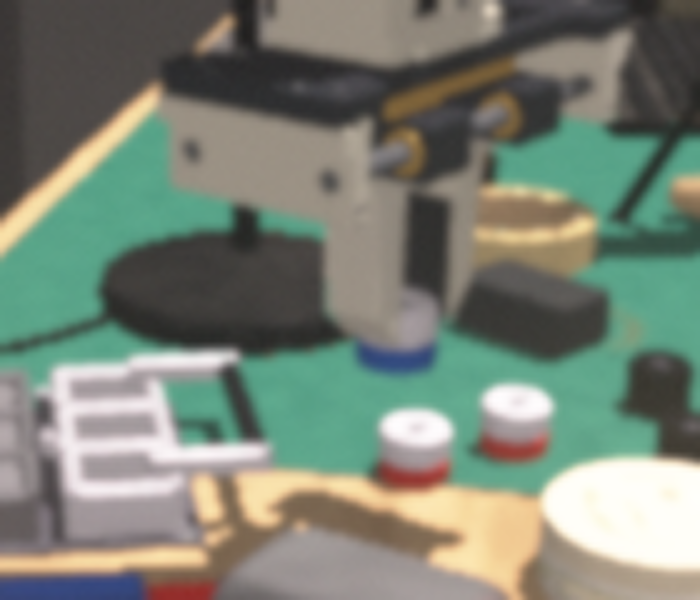

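```bash
python3 - <<'E'
from h import *
place(nest(.028,-.04),NY+np.radians(45),.034)
manip.move_pose([.60,-.50,.25],Q(np.radians(95)))
shot('side','s9',(150,160,290,280),5);shot('top','t9',(215,140,365,290),4);print(manip.current_clock())
E
```

```text
place gap 0.02925159211524296 [-0.   0.4 -0.9] [ 0.4884 -0.3573  0.034 ]
33.1833
```

View pics/s9.png

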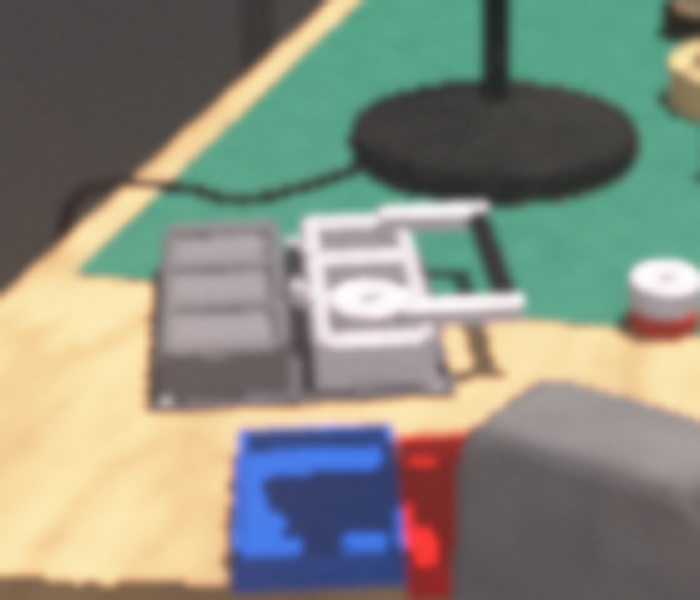

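View pics/t9.png

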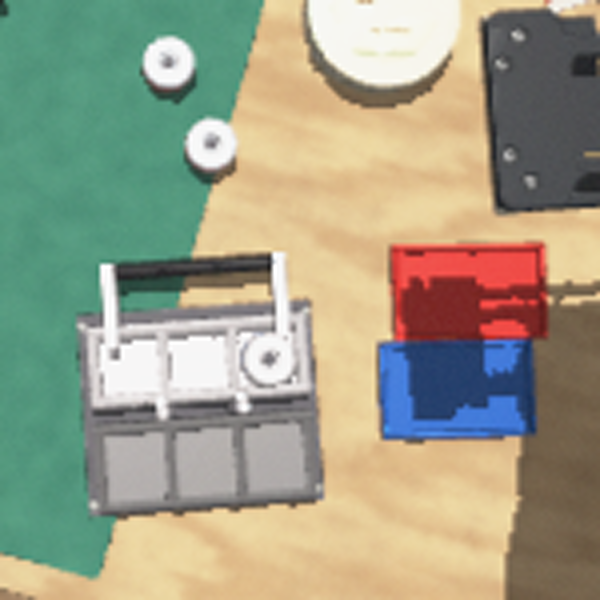

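```bash
python3 - <<'E'
from h import *
pick(np.array([.6117,-.3199])-E_,np.radians(90))
place(nest(.028,0),NY+np.radians(45),.0345)
pick(np.array([.6588,-.2942])-E_,np.radians(90))
place(nest(.028,.04),NY+np.radians(45),.0345)
manip.move_pose([.60,-.50,.25],Q(np.radians(95)))
shot('side','s10',(150,160,290,280),5);shot('top','t10',(215,140,365,290),4);print(manip.current_clock())
E
```

```text
pick [-0.5 -1.   0.3] 0.02938801932603312 [ 0.6107 -0.3221  0.0139]
place gap 0.028961263318346465 [ 0.1  0.8 -0.7] [ 0.4851 -0.3176  0.0347]
pick [ 0.2  0.7 -0.3] 0.029307621690852374 [ 0.6578 -0.2964  0.014 ]
place gap 0.029012317978715563 [-0.5  0.1 -0.2] [ 0.4814 -0.2777  0.0347]
47.1
```

View pics/s10.png

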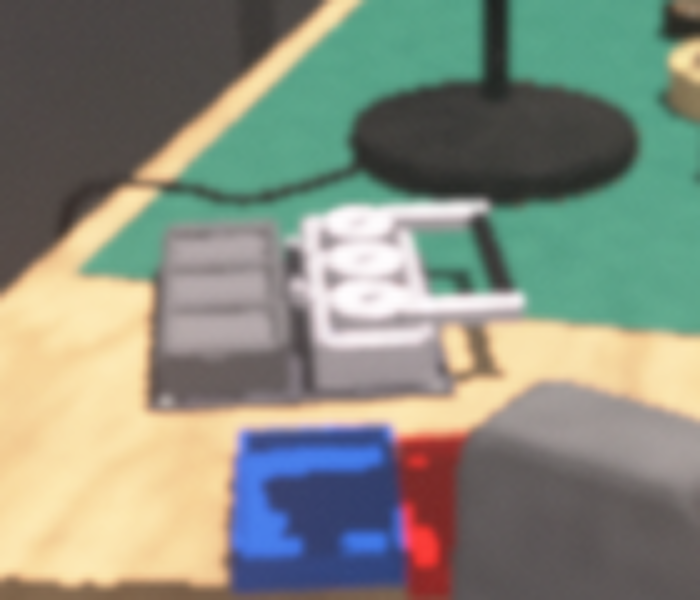

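View pics/t10.png

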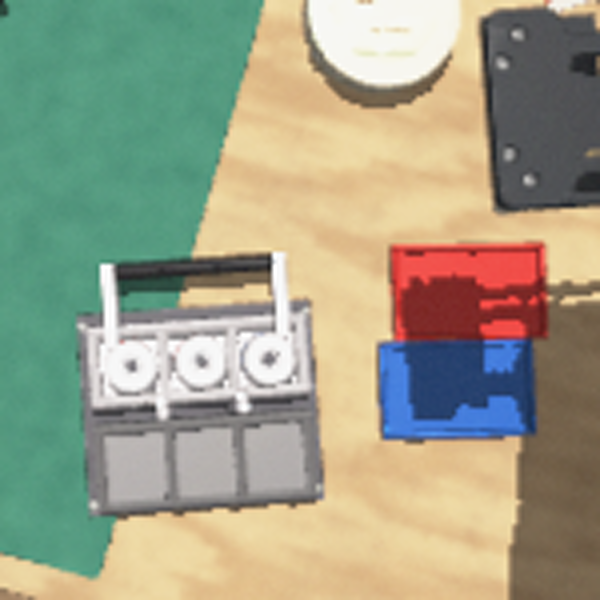

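```bash
python3 - <<'E'
from h import *
S=lambda: (round(manip.current_finger_gap(),4),manip.current_force().round(1),manip.current_tool_pos().round(4))
p=nest(.118)
manip.move_pose([*p,.10],Q(NY)); manip.servo_line([*p,.05],vel=.1); manip.servo_line([*p,.021],vel=.04); print(S())
effector.close(f_grip=3); print(S())
shot('side','s11',(170,140,310,260),5);print(manip.current_clock())
E
```

```text
(0.0916, array([ 0.1, -0.5,  0.3]), array([ 0.5745, -0.3093,  0.0211]))
(0.0751, array([-5.9,  1. ,  5.3]), array([ 0.5719, -0.3099,  0.0208]))
50.8167
```

View pics/s11.png

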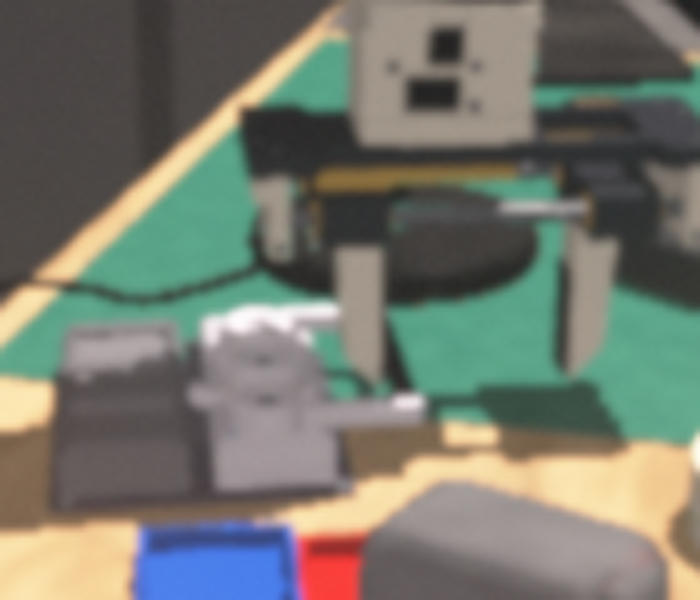

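```bash
python3 - <<'E'
from h import *
S=lambda: (round(manip.current_finger_gap(),4),manip.current_force().round(1),manip.current_tool_pos().round(4))
for x in (.110,.104,.098,.092,.087,.0835):
    manip.servo_line([*nest(x),.021],Q(NY),vel=.04); effector.close(f_grip=3); print(x,S())
shot('side','s12',(170,140,310,260),5);print(manip.current_clock())
E
```

```text
0.11 (0.0596, array([-5.6, -0.5,  3.9]), array([ 0.5642, -0.3106,  0.0207]))
0.104 (0.0479, array([-5.6,  0.3,  3.4]), array([ 0.5585, -0.3111,  0.0207]))
0.098 (0.0361, array([-5.8,  0.1,  3.4]), array([ 0.5526, -0.3116,  0.0208]))
0.092 (0.0246, array([-6.2, -0.6,  3.1]), array([ 0.5468, -0.312 ,  0.0208]))
0.087 (0.0147, array([-5.6, -0.6,  4. ]), array([ 0.5419, -0.3125,  0.0208]))
0.0835 (0.0099, array([-4.6, -0.8,  2.1]), array([ 0.5395, -0.3127,  0.0209]))
53.9417
```

View pics/s12.png

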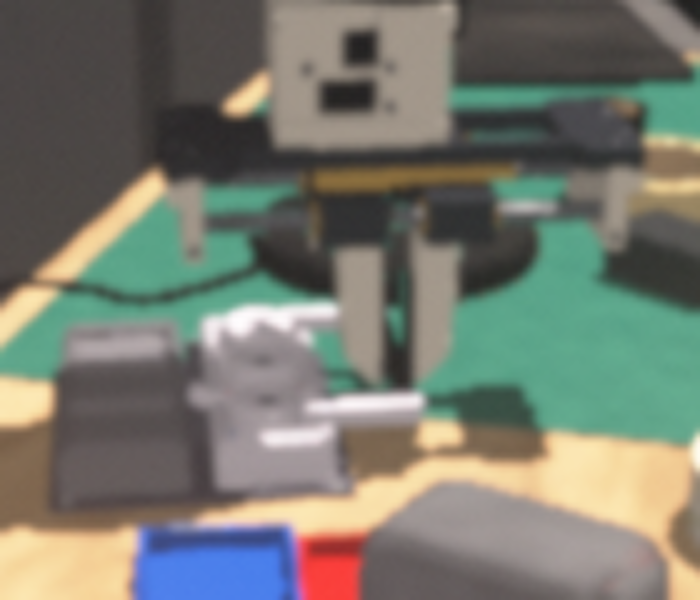

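```bash
sed -i 's/^N0=.*/N0=np.array([0.4577,-0.3203]); NY=np.radians(5.3)/' h.py; python3 - <<'E'
from h import *
effector.close(f_grip=25)
arc(10,90,9,.006)
print(manip.current_clock());shot('side','s13',(170,100,310,220),5)
E
```

```text
10 [0.0001 0.     0.0004] [-4.2 -0.9  0.2] 0.0088
20 [0.0004 0.0001 0.0004] [-2.5 -0.5  0.3] 0.0088
30 [0.0009 0.0001 0.0006] [-0.2 -0.5 -0.2] 0.009
40 [0.0015 0.0001 0.001 ] [1.8 0.2 3.7] 0.0091
50 [0.0024 0.0002 0.0014] [4.3 0.8 6. ] 0.009
60 [0.0035 0.0002 0.0021] [4.3 1.2 9.7] 0.0091
70 [0.0048 0.0004 0.0028] [ 5.8  1.4 12. ] 0.009
80 [0.006  0.0005 0.0037] [ 6.5  2.3 17.2] 0.009
90 [0.006  0.0005 0.0042] [ 3.8  2.3 22.6] 0.0089
56.5583
```

View pics/s13.png

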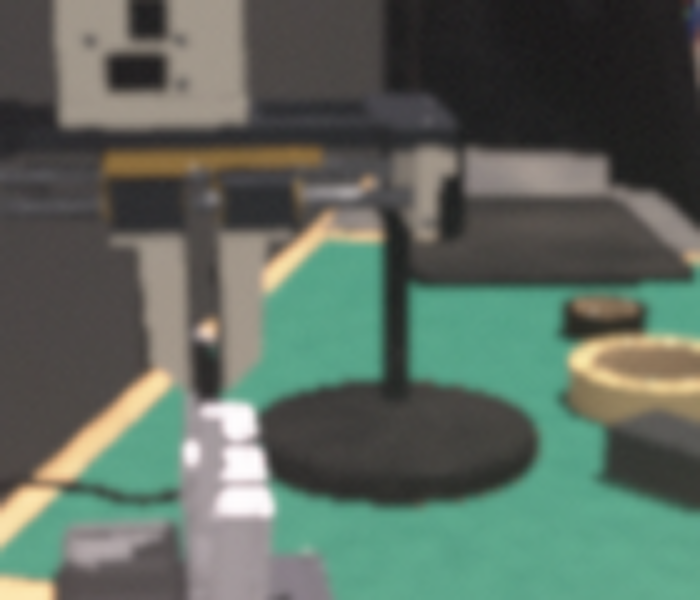

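```bash
python3 - <<'E'
from h import *
S=lambda: (round(manip.current_finger_gap(),4),manip.current_force().round(1),manip.current_tool_pos().round(4))
effector.close(f_grip=3); manip.sleep(.3); print(S(), nest(0))
effector.close(f_grip=12); manip.sleep(.2); print(S())
arc(100,150,6,.006)
print(manip.current_clock());shot('side','s14',(170,100,310,220),5)
E
```

```text
(0.0097, array([5.1, 0.1, 4.2]), array([ 0.4606, -0.3201,  0.104 ])) [ 0.4577 -0.3203]
(0.0096, array([5.6, 1.1, 5.3]), array([ 0.4605, -0.3201,  0.104 ]))
100 [0.0008 0.0001 0.0007] [0.8 1.2 8.2] 0.0093
110 [-0.0001  0.      0.    ] [0.4 0.8 4.1] 0.0097
120 [-0.0006  0.     -0.0005] [ 0.8 -0.6 -0.3] 0.0092
130 [-0.0007  0.0001 -0.0008] [ 2.4 -1.4 -7.3] 0.0095
140 [-0.0002  0.0001 -0.0006] [ 3.8 -2.  -8.8] 0.0095
150 [ 0.0002  0.0001 -0.0002] [ 4.4 -1.6 -7.3] 0.0097
59.15
```

View pics/s14.png

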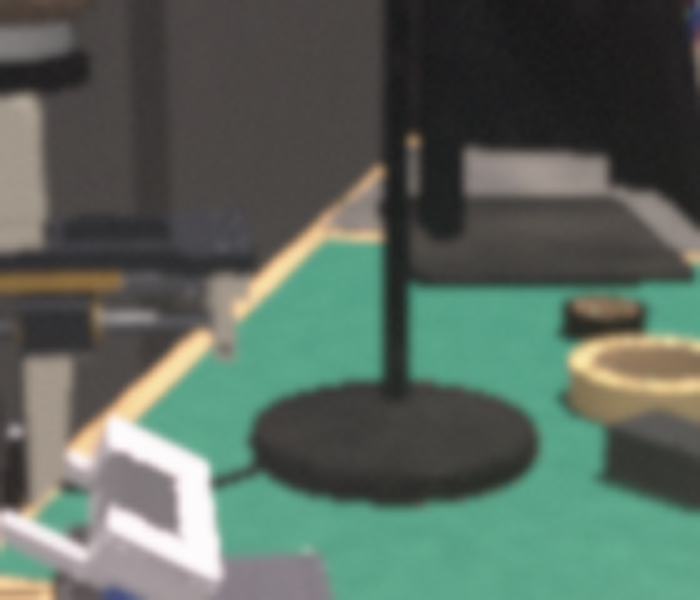

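```bash
python3 - <<'E'
from h import *
S=lambda: (round(manip.current_finger_gap(),4),manip.current_force().round(1),manip.current_tool_pos().round(4))
arc(158,180,4,.006,vel=.08)
effector.close(f_grip=20)
for dz in (.0085,.011): manip.servo_line([*nest(-.082),.027-dz],Q(NY),vel=.04); print(S())
manip.sleep(.3);print(S())
print(manip.current_clock());shot('side','s15',(130,150,270,270),5)
E
```

```text
158 [0.0002 0.0002 0.    ] [ 3.8 -0.6 -5.4] 0.0099
165 [ 0.0001  0.0001 -0.0001] [ 3.3  0.3 -6.3] 0.0096
173 [ 0.0001  0.0001 -0.0002] [ 4.3  0.8 -5.4] 0.0096
180 [-0.0001  0.0001 -0.0003] [ 3.7  1.4 -5.5] 0.0092
(0.0094, array([0.1, 2.6, 3.9]), array([ 0.376 , -0.3278,  0.0189]))
(0.0094, array([-2.2,  4. , 17.9]), array([ 0.3761, -0.3283,  0.0175]))
(0.0089, array([-2.9,  3.7, 18.2]), array([ 0.3761, -0.3282,  0.0175]))
61.3583
```

View pics/s15.png

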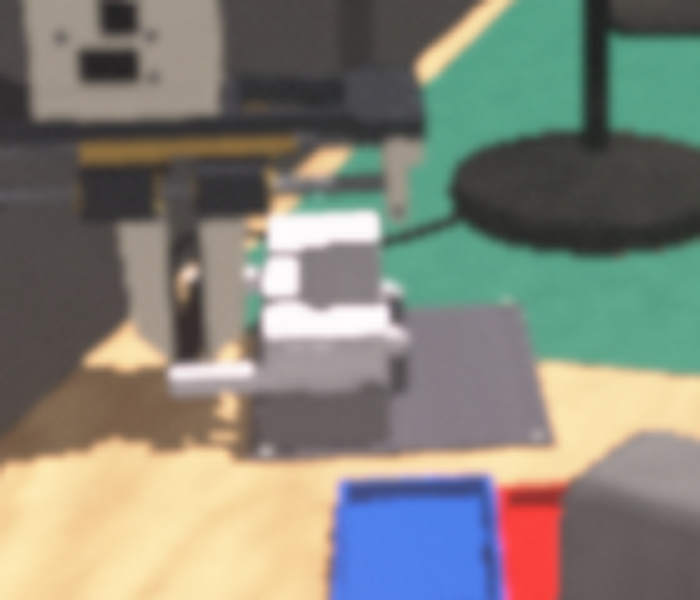

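```bash
python3 - <<'E'
from h import *
arc(176,100,8,.008,vel=.07)
effector.close(f_grip=3); manip.sleep(.2); effector.close(f_grip=12)
print(manip.current_clock());shot('side','s16',(130,150,270,270),5)
E
```

```text
176 [ 0.0001 -0.0003  0.0004] [1.9 1.3 1.4] 0.0091
165 [ 0.0001 -0.0003  0.0002] [ 1.8 -0.2  1.9] 0.0091
154 [-0.0003 -0.0003  0.0002] [ 0.7 -0.3  3. ] 0.0093
143 [-0.0006 -0.0003  0.0006] [-3.9 -1.4  6.5] 0.0093
133 [-0.002  -0.0005  0.0004] [-7.6 -1.9  8.5] 0.0089
122 [-0.0039 -0.0006  0.0004] [-12.2  -1.3  14.4] 0.0091
111 [-0.0027 -0.0006  0.0011] [-12.7  -1.2  16.2] 0.0093
100 [-0.0002 -0.0004  0.0014] [-5.6 -1.  11.9] 0.0091
64.9417
```

View pics/s16.png

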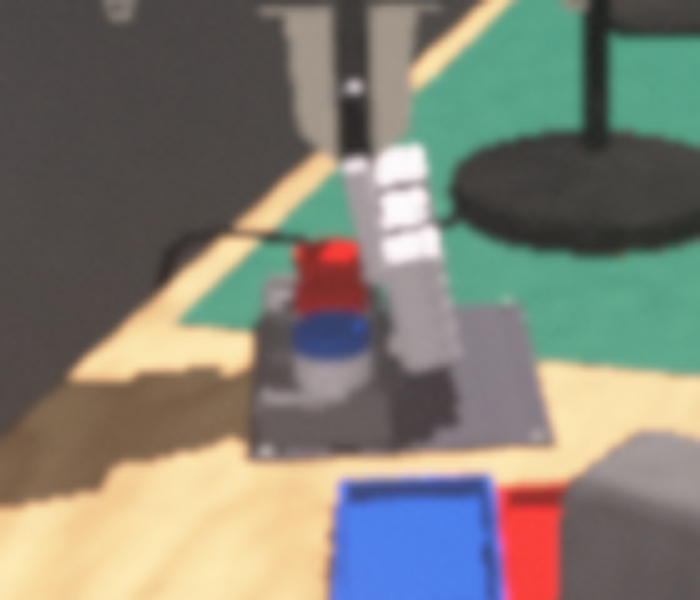

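Pads are in the fixed half, coloured faces up. Next: open the leaf fully.

```bash
python3 - <<'E'
from h import *
arc(90,22,7,.006)
effector.open_jaws(); print(manip.current_force().round(1))
p=manip.current_tool_pos()
manip.servo_line([p[0],p[1],.085],vel=.15)
effector.close(f_grip=12)
for th in (24,10,0):
    t=np.radians(th); a=nest(.082*np.cos(t)); z=.027+.082*np.sin(t)+.005
    manip.servo_line([*a,z-(.0 if th>20 else .003)],vel=.1)
a=nest(.082); manip.servo_line([*a,.027],vel=.05); print(manip.current_force().round(1),manip.current_tool_pos().round(4))
manip.servo_line([*a,.09],vel=.2)
effector.open_jaws()
manip.move_pose([.62,-.50,.25],Q(np.radians(95))); print(manip.current_clock())
shot('side','s17',(130,150,290,280),4.5);shot('top','t17',(215,140,365,290),4)
E
```

```text
90 [ 0.0003  0.0002 -0.0007] [ 0.5 -1.9 -6. ] 0.0095
79 [ 0.0007  0.0002 -0.0005] [ 3.7 -3.1 -8.4] 0.0094
67 [ 0.0006  0.0001 -0.0003] [ 2.6 -3.1 -8. ] 0.0097
56 [ 0.0004  0.0001 -0.0001] [ 1.6 -2.6 -6.6] 0.0093
45 [ 0.0004 -0.     -0.0001] [ 2.8 -1.9 -5. ] 0.0094
33 [ 0.0004 -0.0001 -0.0002] [ 1.8 -2.1 -4.2] 0.0094
22 [ 0.0004 -0.0001 -0.0002] [ 2.4 -3.1 -4.2] 0.0092
[ 0.  -0.1  0.3]
[-9.4  2.8 30.9] [ 0.5405 -0.3132  0.0316]
74.925
```

View pics/s17.png

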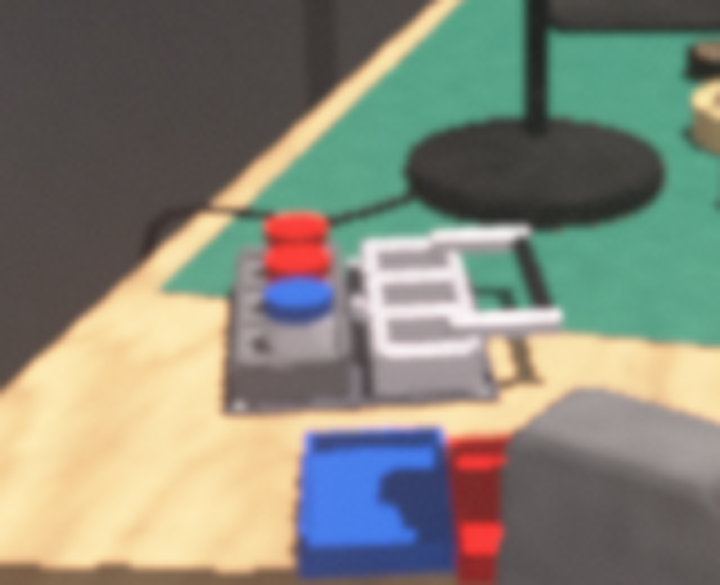

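View pics/t17.png

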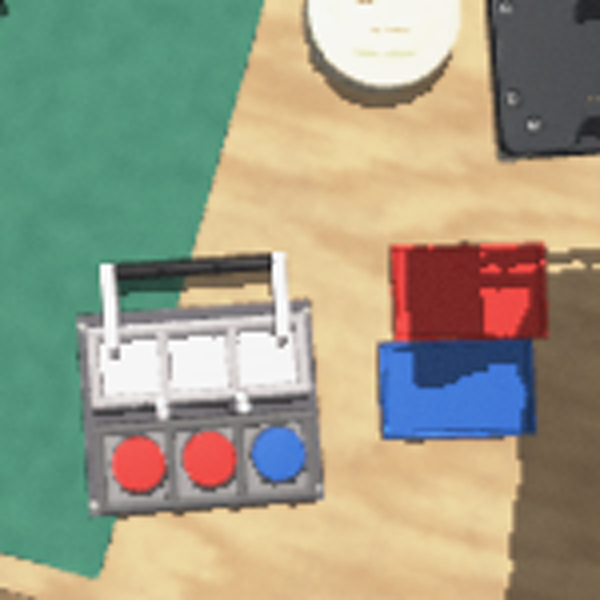

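```bash
cat >> h.py <<'E'
def blobs(im,c,box,amin=60):
    hsv=cv2.cvtColor(im,cv2.COLOR_BGR2HSV); h=hsv[...,0]
    m=((h>=100)&(h<=125)) if c=='blue' else ((h>=172)|(h<=6))
    m=(m&(hsv[...,1]>120)&(hsv[...,2]>60)).astype(np.uint8); m2=np.zeros_like(m); x0,y0,x1,y1=box; m2[y0:y1,x0:x1]=m[y0:y1,x0:x1]
    cs,_=cv2.findContours(m2,cv2.RETR_EXTERNAL,cv2.CHAIN_APPROX_NONE)
    return [c for c in cs if cv2.contourArea(c)>amin]
def trays(im):
    o={}
    for c in('red','blue'):
        k=max(blobs(im,c,(296,180,400,300),400),key=cv2.contourArea)
        b=cv2.boxPoints(cv2.minAreaRect(k)); P=np.array([onz('top',*p,.006)[:2] for p in b])-E_
        e=[P[1]-P[0],P[2]-P[1]]; L=max(e,key=np.linalg.norm); L=L*np.sign(L[1]); S=min(e,key=np.linalg.norm)
        o[c]=(P.mean(0),np.arctan2(-L[0],L[1])); print(c,o[c],np.linalg.norm(L),np.linalg.norm(S))
    return o
E
python3 - <<'E'
from h import *
im=cv2.imread('pics/t17_full.png')
for c in('red','blue'):
    for k in blobs(im,c,(236,235,297,270)):
        M=cv2.moments(k);u,v=M['m10']/M['m00'],M['m01']/M['m00'];print(c,cv2.contourArea(k),u,v,onz('top',u,v,.044)[:2]-E_)
print([nest(-.028,y) for y in(.04,0,-.04)]); t=trays(im)
E
```

```text
red 123.5 249.20782726045883 255.61808367071524 [ 0.42843314 -0.28434373]
red 124.5 266.904953145917 254.3186077643909 [ 0.43213785 -0.32380821]
blue 116.0 284.24568965517244 253.07327586206895 [ 0.43571618 -0.36258887]
[array([ 0.42612488, -0.28305739]), array([ 0.42981971, -0.32288638]), array([ 0.43351453, -0.36271536])]
red (array([ 0.52937875, -0.47773226]), np.float64(0.02467385338747943)) 0.09031563153406001 0.05424296330044206
blue (array([ 0.47236242, -0.47108811]), np.float64(0.053951834212900514)) 0.08998341808937053 0.05486876037870882
```

```bash
python3 - <<'E'
from h import *
c,y=np.array([.5294,-.4777]),.025
u=np.array([-np.sin(y),np.cos(y)])
pick([.4284,-.2843],NY,z=.0305)
place(c+u*.020,y,.0147)
manip.move_pose([.66,-.50,.25],Q(np.radians(95))); print(manip.current_clock())
im=shot('top','t18',(215,140,365,290),4); trays(im)
E
```

```text
pick [-0.   0.5  0.2] 0.029298242742650516 [ 0.4284 -0.2843  0.0305]
place gap 0.029626501735572918 [-0.3  0.6 -0.4] [ 0.5293 -0.4578  0.0148]
83.8583
red (array([ 0.52937875, -0.47773226]), np.float64(0.02467385338747943)) 0.09031563153406001 0.05424296330044206
blue (array([ 0.47250678, -0.4710449 ]), np.float64(0.05396104209122085)) 0.08991112267961514 0.055161960600096295
```

View pics/t18.png

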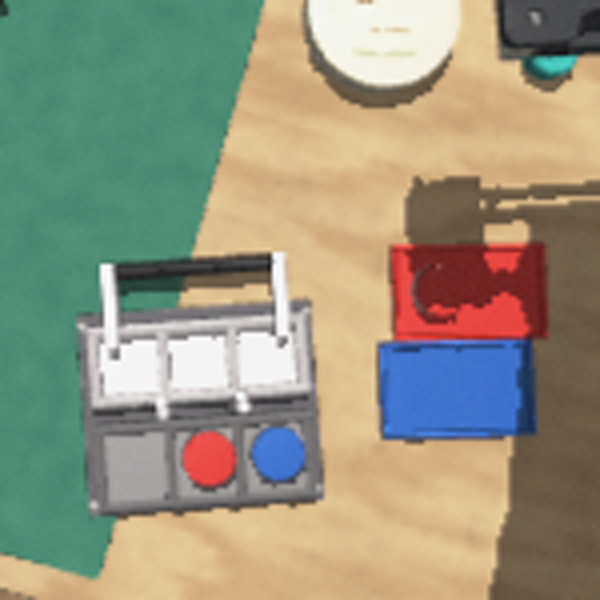

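```bash
python3 - <<'E'
from h import *
c,y=np.array([.5294,-.4777]),.025
u=np.array([-np.sin(y),np.cos(y)])
pick([.4321,-.3238],NY,z=.0305)
place(c-u*.020,y,.0147)
pick([.4357,-.3626],NY,z=.0305)
place([.4724,-.4711],.054+np.pi/2,.0147)
manip.move_pose([.30,-.62,.25],Q(np.radians(60))); print(manip.current_clock())
im=shot('top','t19',(215,110,365,290),3.3);shot('side','s19',(130,150,330,300),4); trays(im)
E
```

```text
pick [-0.6 -0.7 -0.2] 0.02944543825615206 [ 0.432  -0.3238  0.0305]
place gap 0.02928397598376337 [-0.5 -0.1  0.3] [ 0.5303 -0.4977  0.0148]
pick [0.1 0.2 0.7] 0.02958598324293086 [ 0.4356 -0.3626  0.0305]
place gap 0.02947967558135019 [-0.2  0.2 -0.7] [ 0.4728 -0.4712  0.0149]
99.3
red (array([ 0.52937875, -0.47773226]), np.float64(0.02467385338747943)) 0.09031563153406001 0.05424296330044206
blue (array([ 0.47241119, -0.47110344]), np.float64(0.051307654487380755)) 0.08998354720083485 0.055181421957227
```

View pics/t19.png

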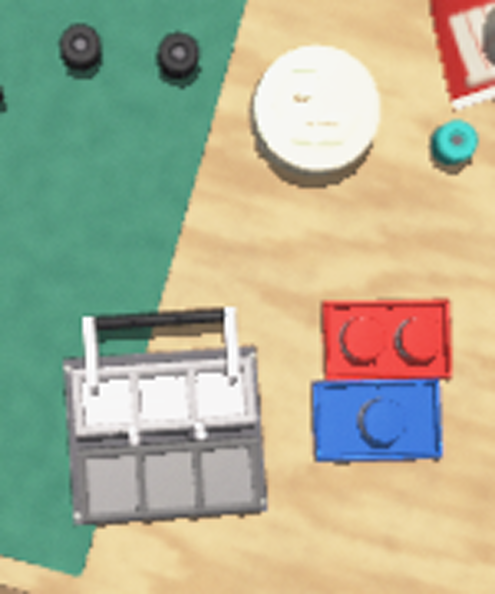

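View pics/s19.png

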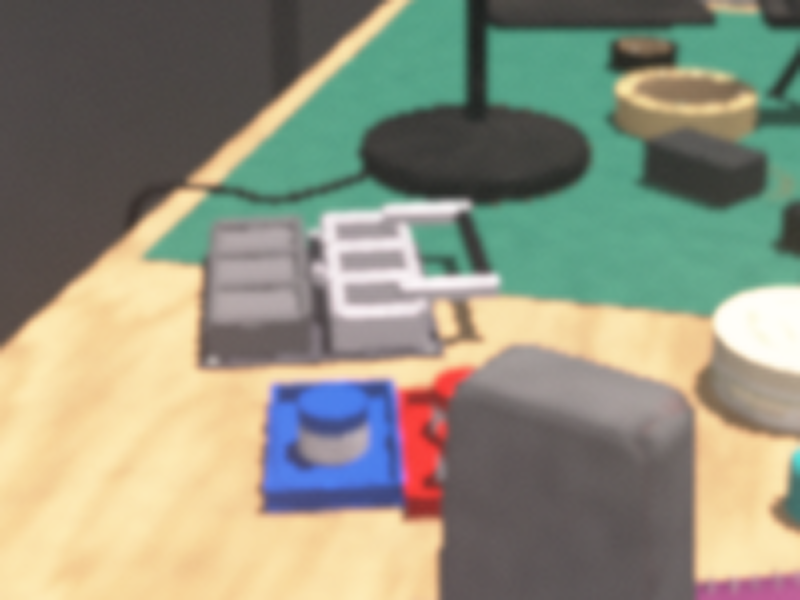

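```bash
python3 - <<'E'
from h import *
a=cv2.imread('pics/top0.png').astype(int);b=cv2.imread('pics/t19_full.png').astype(int)
d=np.abs(a-b).max(2)
for n,(x0,y0,x1,y1) in dict(tin=(288,120,332,168),tape=(118,110,168,160),block=(180,122,218,158),black=(230,115,278,136),turq=(344,145,362,163)).items(): print(n,(d[y0:y1,x0:x1]>40).sum())
manip.hand_in(); print(manip.current_clock())
E
```

```text
tin 0
tape 0
block 0
black 0
turq 0
the job is handed in; nothing more can be done
the job is handed in; nothing more can be done
```

The job is handed in. All three pads present, two red and one blue, are turned over and in the tray of their own colour, coloured face up. The last clock reading before handing in was 99.3 s, against the 192 s limit.

**What I did:** I opened the leaf, loaded the three pads face down, and swung the leaf fully shut and fully back open. I then moved the pads from the fixed half to their trays.

**Last checks:**
- **Pads:** the last pictures show all three pads coloured face up. The blue one is flat on the floor of its tray. The two red ones look flat from above, but the side camera's view of them is mostly blocked, so that was not confirmed from the side.
- **Nest and bystanders:** the leaf is open and flat and the nest is empty. The top view shows no change in the tin, tape roll, sanding block or the black and turquoise look-alikes.

**What disagreed along the way:**
- **Camera offset:** the top camera read about 1 mm in x and 2 mm in y too high, which I measured by pinching a pad and corrected for.
- **Blue tray:** it had been knocked against the red tray earlier in the run, so I located both trays again before placing the pads.
- **Force:** pressing the leaf flat on the first opening reached 37 N on its handle through the fingertips. The 40 N limit is stated for the arm and the gripper's body.

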